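# Clamp a chilled paraffin block in the sliding microtome

## Task

Take the small tissue cassette from the cold plate and lay it flat, wax side up and lengthwise, on the bed of the sliding microtome's specimen clamp between the two jaws. Then run the moving jaw up with its knurled knob until the cassette is nipped squarely against the end jaw, firmly enough to stay clamped when you let go but without forcing it, since the cassette cracks. Leave everything else as it is.

Things in the scene. Friction and masses are not known exactly. Their poses are not given: they have to be found in the camera images.
- cassette: the only small cassette: white plastic base 41 x 28.5 x 6.8 mm with a wax block 33 x 24.5 x 8 mm centred on top (about 25 g), wax up on the cold plate beside two far larger ones. Origin: centre of its underside; x along its length, z up. Either end may go first. It is clamped by its short ends; a jaw force of 8 to 18 N holds it properly, over 25 N cracks it.
- bed (a point): point on top of the level clamp bed (steel bar 34 mm wide, 135 mm above the table), at the foot of the fixed end jaw, mid width. x points along the bed from the moving jaw to the end jaw, z up. The bed is clear to -x up to the moving jaw. The end jaw (44 mm wide, 10 mm high, 15 mm thick) stands there to +x; the parked knife carriage begins 80 mm to +x, 65 mm high above the bed.
- end_jaw: the fixed end jaw; its origin and axes are those of bed. Its steel facing (44 mm wide, 10 mm high) is set out by two screws to suit the make of cassette: the face that meets the cassette stands anywhere from 0 to 5 mm in front (-x) of the origin, which is not measured, and does not yield.
- jaw: the moving jaw: aluminium carriage 52 x 48 mm, its top 16.5 mm above the bed, with a 44 x 10 mm steel pressure plate in front, spring-backed, 22 N per mm, giving 2.5 mm at most. Origin: on the bed at the unloaded plate's face, axes as bed. It starts some 55 to 70 mm from bed. Its slide is stiff and self-holding: it stays where left, also clamped, and cannot be pushed with under 30 N.
- knob_grip (a point): centre of the upright knurled round black knob (36 mm across, 26 mm high) on the moving jaw's carriage, 34 mm behind its face; this point is 33 mm above the bed. Endless; turned clockwise seen from above it carries the jaw and itself towards the end jaw, 6 mm per radian. Turning takes about 0.2 N m with the jaws empty, and 0.006 N m more per newton on the cassette.
- microtome: the sliding microtome, fixed: white enamelled base 400 x 240 x 62 mm, front (a black dial) towards the robot; the knife guideway, 118 mm high, runs along its right side (-y) with the knife carriage, 200 mm high, parked at the far end. Origin: centre of its underside.
- cold_plate: flat cold plate 250 x 170 mm, fixed, its aluminium top 48 mm above the table, with the three cassettes in a row along its x, about 80 mm apart. Origin: centre of its underside.
- mega_a: large cassette 75 x 52 mm, 19 mm high with its wax, on the cold plate. To be left alone.
- mega_b: a second large cassette, the same. To be left alone.
- forceps: steel forceps, 130 mm, lying on the table. To be left alone.
- brush: section brush, 170 mm, lying. To be left alone.
- blade_box: blade dispenser 75 x 42 x 16 mm. To be left alone.
- slide_box: slide box 175 x 85 x 33 mm. To be left alone.
- bottle: amber bottle, 60 mm across, 150 mm high. To be left alone.
- jar: white jar, 64 mm across, 85 mm high. To be left alone.
Not all that is in view belongs to the job. What is shaped like the cassette but blue or yellow is not meant.

How it is judged:
By the outcome, as a careful person would: the job done as asked, in the order asked, and still so for the second after the job is handed in, with the robot touching nothing.
It also fails if it takes over 72 s, if anything falls off the work surface, if the arm or the gripper's body presses on something with over 40 N, if the wrist force passes 120 N, or if a joint passes its speed limit or range.

## Robot

A 6-joint arm with a two-finger parallel gripper is mounted at the origin on the work surface. World frame = base frame: x ahead of the robot, y to its left, z up, the work surface at z = 0. Lengths are in mm, angles in rad, forces in N, time in s.
With the tool pointing down it reaches from about 275 to 750 mm from the base axis. Payload 10.2 kg.
Tool frame: the origin (TCP) lies midway between the tips of the shut fingers; the grasp point (between the pads) lies 19 mm behind it; z points along the fingers, y is the line along which they close (so a half turn about z gives the same grasp; the last joint's range is limited). The gripper opens to 85 mm and grips with 20 to 120 N. Pads are 22 mm wide; open, the fingers measure 114 mm over their backs; the gripper's body (76 mm by 85 mm) begins 54 mm behind the grasp point. The pads swing forward as they close: fully open they stand 13 mm farther back than shut.
Start: joints at [-1.477, 0.313, 1.498, -0, 1.331, -0.223], TCP at [163.539, -498.885, 231.294] pointing down, gripper open.
Joint ranges: [-2.94, 2.94], [-0.97, 2.17], [0.19, 2.56], [-1.23, 4.37], [0.02, 3.11], [-2.88, 2.88]. Speed limits (rad/s): [2.39, 2.39, 3.01, 3.14, 3.14, 3.14].

## Interface

Orientations are given as a unit quaternion [w, x, y, z].
In Python, from rig import ctrl gives the robot as it stands.
- The arm moves only by the tool send_rows, never from a script. Its argument "targets" is a list of rows, each a list of 7 numbers: the closure, from -1 (fully open) to 1 (shut), so that 0 is half open, then the shift along the tool's x, y, z in m, then the turn, a rotation vector about the tool's x, y, z in rad. In form: [[claw, dx, dy, dz, ax, ay, az], ...]. A call has exactly 10 rows; each row shifts and turns the commanded pose from where the row before left it, along the tool's axes as they then stand; what a row does not reach is not made up. A row lasts 1/8 s, in which the tool goes at most 62.5 mm and 10.7 degrees, less where a joint would pass 70% of its speed; a pose out of reach is approached as far as the arm can. A call with a gripper value outside its range is refused whole. The fingers move at their own pace and stop on an object; "squeeze" is the grip in N (left out, the last holds). Time passes only in rows, so rows that do not move let the fingers close, or fill a call up. It gives the time, the measured TCP pose, the force, the opening and the grip force at its end, in the units of the state.
- ctrl.sense(): the state, without advancing time (a new reading comes with each control period).
- ctrl.capture(name): name is "scene" or "top" or "wrist"; returns a dict with "img" (400x640x3 uint8, red, green, blue), "camera_matrix" (3x3 intrinsics, pixels), "R" (3x3) and "t" (3): a world point X has camera coordinates R X + t. Camera axes: x right, y down, z forward; pixel columns grow to the right and rows downward; lengths in mm; the calibration is good to about 2 mm. A picture is of the moment at which its call begins. There is no depth.
- ctrl.finish_job(): hands the job in; it is judged then, once.
Trained networks look in a picture, given as the dict that the camera call returned (one of the last four; its "shot" number tells which), for a name from the list of things; names that differ only in an ending like _2 or _b are one class to them, and where a whole thing is asked for, a point or a joint stands for the part that bears it (a point fixed in the world has none). Each returns a list of dicts, best first, with "score" (0 to 1); they miss things now and then, are a little off and sometimes report something else, mostly with a low value. They report only what shows in the picture. A call takes as long as a camera call. They do not tell look-alikes from the thing itself.
- ctrl.boxes_of(query, picture): "extent" ([left, top, width, height] in pixels, round what is visible of it).
- ctrl.landmark_of(query, picture): "point" ([column, row] in pixels: a listed point, or the origin of a listed thing).
The state is a dict: "time_s": time; "joints": joint angles; "dq": joint speeds; "tau": joint torques, N m; "eef_pos": TCP position; "ee_rot": TCP orientation; "force": force on the tool from outside, world axes, zero at the start; "wrist_torque": the same for the moment, N m; "grip_width": opening from 0.0 (shut) to 1.0 (fully open); "grip_force": force on a finger pad.
Only numpy, scipy, OpenCV 4.12 (cv2) and the standard library are available. Lean on these libraries where they do the work, as an engineer would, in place of code of your own. Each camera call takes 0.05 s, during which the arm holds its last target. There are 200 camera calls.

## Working session

There is one attempt and no reset: what is moved stays moved. The work goes in short steps, Python scripts to look and compute and a tool call to move; the robot and the scene stay as the last step left them, time stands still between calls to the robot, and variables do not carry over. Pictures are saved under pics/ and viewed, at most 10 in all, crops included, and the job is handed in when it is done.

Besides the shell and the picture viewer there is one more tool, called after "Request:" as name(argument=value, ...) on one line, values as JSON. send_rows: Moves the arm, as the interface text tells. Its arguments: {"type":"object","properties":{"targets":{"type":"array"},"squeeze":{"type":"number"}},"required":["targets"]}

```bash
mkdir -p pics
cat > h.py <<'E'
import numpy as np, cv2
from rig import ctrl
def cap(n,save=None):
    p=ctrl.capture(n)
    if save: cv2.imwrite('pics/'+save,p['img'][:,:,::-1])
    return p
def ray(p,uv):
    K,R,t=[np.array(p[k],float) for k in('camera_matrix','R','t')]
    d=R.T@np.linalg.solve(K,[uv[0],uv[1],1]); return -R.T@t,d
def atz(p,uv,z):
    c,d=ray(p,uv); return (c+d*(z-c[2])/d[2]).round(1)
def proj(p,X):
    q=np.array(p['R'])@np.array(X,float)+np.array(p['t']).ravel(); q=np.array(p['camera_matrix'])@q; return (q[:2]/q[2]).round(1)
def tri(l):
    A=np.zeros((3,3));b=np.zeros(3)
    for p,uv in l:
        c,d=ray(p,uv);d=d/np.linalg.norm(d);M=np.eye(3)-np.outer(d,d);A+=M;b+=M@c
    return np.linalg.solve(A,b).round(1)
E
python3 - <<'E'
from h import *
s=ctrl.sense();print(s)
P={n:cap(n,n+'0.png') for n in('scene','top')}
for n,p in P.items():
    print(n,(-np.array(p['R']).T@np.array(p['t']).ravel()).round())
    for q in ['cassette','bed','end_jaw','jaw','knob_grip','microtome','cold_plate','mega_a']:
        print(q,[(np.round(d['point']).tolist(),round(d['score'],2)) for d in ctrl.landmark_of(q,p)[:4]],[(np.round(d['extent']).tolist(),round(d['score'],2)) for d in ctrl.boxes_of(q,p)[:4]])
i=np.vstack([P['scene']['img'][:, :, ::-1],P['top']['img'][:,:,::-1]])
E
```

```text
{'time_s': 0.0, 'joints': array([-1.47743661e+00,  3.13493272e-01,  1.49846700e+00,  2.83098100e-05,
        1.33098052e+00, -2.23402678e-01]), 'dq': array([-0.00084235, -0.00124288,  0.00146605,  0.0004474 ,  0.000531  ,
       -0.00112084]), 'tau': array([ 8.13736006e-04, -4.12263787e+01, -2.59748018e+01, -1.00664781e-04,
        4.02790611e-03,  2.84350484e-06]), 'eef_pos': array([ 163.50215237, -498.61652006,  230.70166942]), 'ee_rot': array([-6.71752398e-04,  9.87484202e-01,  1.57716508e-01,  5.75166531e-05]), 'force': array([ 0.09855933,  0.37400525, -0.20780443]), 'wrist_torque': array([0.02811898, 0.02973104, 0.020611  ]), 'grip_force': 0.0, 'grip_width': 0.9994217524125635}
scene [1109.  581.  741.]
cassette [([352.0, 228.0], 0.63), ([374.0, 287.0], 0.6), ([456.0, 289.0], 0.5), ([393.0, 244.0], 0.43)] [([452.0, 279.0, 15.0, 18.0], 0.73), ([349.0, 220.0, 12.0, 15.0], 0.65), ([394.0, 221.0, 17.0, 10.0], 0.53), ([388.0, 236.0, 12.0, 17.0], 0.43)]
bed [([249.0, 209.0], 0.56)] [([166.0, 164.0, 160.0, 118.0], 0.58)]
end_jaw [] [([243.0, 205.0, 14.0, 9.0], 0.55)]
jaw [([270.0, 200.
[... 565 characters left out ...]
97.0, 211.0], 0.57), ([250.0, 209.0], 0.52), ([297.0, 218.0], 0.52)] [([298.0, 213.0, 6.0, 11.0], 0.6)]
bed [([351.0, 135.0], 0.83)] [([322.0, 86.0, 97.0, 127.0], 0.64), ([441.0, 132.0, 28.0, 22.0], 0.32)]
end_jaw [([349.0, 137.0], 0.42)] [([345.0, 129.0, 14.0, 10.0], 0.57), ([164.0, 135.0, 25.0, 52.0], 0.3)]
jaw [([348.0, 158.0], 0.63), ([252.0, 183.0], 0.47)] [([336.0, 158.0, 20.0, 20.0], 0.57)]
knob_grip [([348.0, 165.0], 0.57), ([347.0, 156.0], 0.32)] []
microtome [([361.0, 152.0], 0.96)] [([321.0, 88.0, 101.0, 124.0], 0.89)]
cold_plate [([254.0, 181.0], 0.77)] [([220.0, 142.0, 61.0, 84.0], 0.92)]
mega_a [([244.0, 180.0], 0.81), ([238.0, 161.0], 0.6)] [([229.0, 148.0, 17.0, 20.0], 0.76)]
```

View pics/scene0.png

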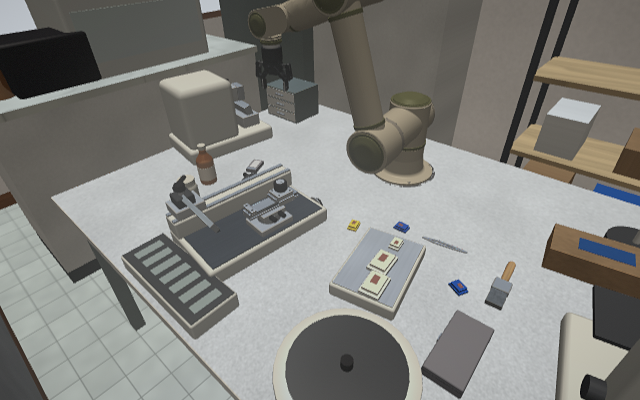

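View pics/top0.png

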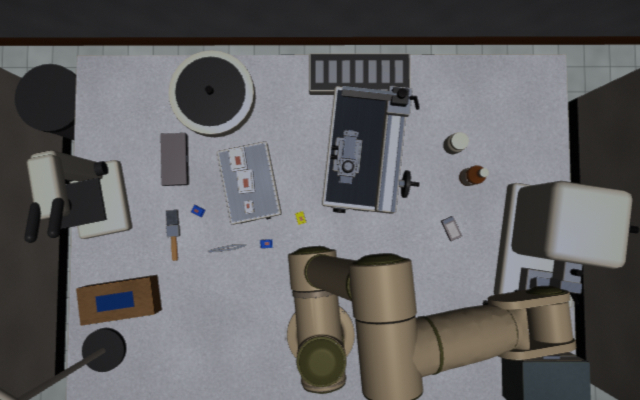

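Candidates for the cassette: white one on the cold plate, top (250,207) / scene (396,243). Look-alikes: blue top (197,211) and (267,243), yellow (300,218), megas (238,160) and (245,182). By the description it is the white one at (250,207).

Run:
```python
from h import *
S=cap('scene');T=cap('top')
print(T['camera_matrix'][0])
print('cass top',atz(T,(249.5,207),58),'scene',atz(S,(396,243),58),'tri',tri([(T,(249.5,207)),(S,(396.5,243))]))
print('bed',atz(T,(351,135),135),tri([(T,(351,135)),(S,(249,209))]))
print('jaw',atz(T,(348,158),135),tri([(T,(348,158)),(S,(270,200))]))
print('knob',atz(T,(348,165),168),tri([(T,(348,165)),(S,(278,185))]))
for n,uv in dict(coldcorner1=(219,150),cc2=(268,141),cc3=(281,214),cc4=(232,224)).items(): print(n,atz(T,uv,48))
for n,uv in dict(m1=(335,86),m3=(394,212),m4=(323,208)).items(): print(n,atz(T,uv,62))
a=S['img'][205:265,360:430,::-1];b=T['img'][185:230,215:285,::-1]
im=np.hstack([cv2.resize(a,(400,400),interpolation=2),cv2.resize(b,(400,400),interpolation=2)])
cv2.imwrite('pics/crop.png',im)
s=ctrl.sense()
W=cap('wrist')
from scipy.spatial.transform import Rotation as Ro
q=s['ee_rot'];R=Ro.from_quat([q[1],q[2],q[3],q[0]]).as_matrix()
print(R.round(3)); Rw=np.array(W['R']);c=-Rw.T@np.array(W['t']).ravel()
print('cam in tool',R.T@(c-s['eef_pos']),(Rw@R).round(3),W['camera_matrix'])
```

```text
[420.75782589   0.         314.13088912]
cass top [421.2 231.2  58. ] scene [426.7 237.4  58. ] tri [420.5 233.8  51.5]
bed [642.3 -95.3 135. ] [643.7 -96.6 134.5]
jaw [570.4 -85.7 135. ] [573.4 -88.2 129.5]
knob [544.3 -83.1 168. ] [545.  -83.8 167.8]
coldcorner1 [610.8 335.5  48. ]
cc2 [640.5 172.9  48. ]
cc3 [398.4 129.   48. ]
cc4 [365.7 289.9  48. ]
m1 [820.7 -49.3  62. ]
m3 [ 404.4 -239.5   62. ]
m4 [417.6  -8.9  62. ]
[[ 0.95   0.312 -0.   ]
 [ 0.312 -0.95   0.   ]
 [ 0.    -0.    -1.   ]]
cam in tool [  68.99823039   -1.3400024  -142.57013108] [[ 0.     1.    -0.   ]
 [-0.961  0.    -0.276]
 [-0.276  0.     0.961]] [[300.11046839   0.         318.68514223]
 [  0.         300.11046839 195.43744274]
 [  0.           0.           1.        ]]
```

View pics/crop.png

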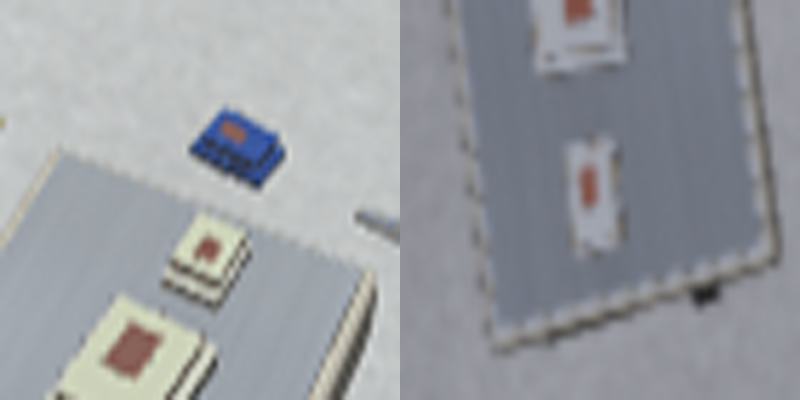

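The crop confirms a white small cassette, wax up, at scene (396,243) / top (250,207). Its length runs roughly along world x (about 10–12° yaw). Next: move above it and view with the wrist camera.

Request:
send_rows(targets=[[-1, 0.0315, -0.041, 0, 0, 0, 0], [-1, 0.0315, -0.041, 0, 0, 0, 0], [-1, 0.0315, -0.041, 0, 0, 0, 0], [-1, 0.0315, -0.041, 0, 0, 0, 0], [-1, 0.0315, -0.041, 0, 0, 0, 0], [-1, 0.0315, -0.041, 0, 0, 0, 0], [-1, 0.0315, -0.041, 0, 0, 0, 0], [-1, 0.0315, -0.041, 0, 0, 0, 0], [-1, 0.0315, -0.041, 0, 0, 0, 0], [-1, 0.0315, -0.041, 0, 0, 0, 0]])

```text
time_s: 3.1
eef_pos: [335.5, -9.5, 231.6]
ee_rot: [0.0, 0.987, 0.158, 0.001]
force: [0.4, -1.6, -0.3]
grip_width: 0.999
grip_force: 0.0
```

Request:
send_rows(targets=[[-1, 0.0315, -0.041, 0, 0, 0, 0], [-1, 0.0315, -0.041, 0, 0, 0, 0], [-1, 0.0315, -0.041, 0, 0, 0, 0], [-1, 0.0315, -0.041, 0, 0, 0, 0], [-1, 0.0315, -0.041, 0, 0, 0, 0], [-1, 0, 0, 0.04, 0, 0, 0.127], [-1, 0, 0, 0.04, 0, 0, 0], [-1, 0, 0, 0, 0, 0, 0], [-1, 0, 0, 0, 0, 0, 0], [-1, 0, 0, 0, 0, 0, 0]])

```text
time_s: 4.35
eef_pos: [421.7, 232.8, 152.9]
ee_rot: [-0.0, 0.996, 0.095, 0.001]
force: [1.1, 1.0, 0.6]
grip_width: 0.999
grip_force: 0.0
```

```bash
cat >> h.py <<'E'
from scipy.spatial.transform import Rotation as Ro
def st():
    s=ctrl.sense();q=s['ee_rot'];R=Ro.from_quat([q[1],q[2],q[3],q[0]]).as_matrix()
    print('t',round(s['time_s'],2),'pos',s['eef_pos'].round(1),'yaw',np.arctan2(R[1,0],R[0,0]).round(4),'zax',R[:,2].round(4),'F',s['force'].round(2),'M',s['wrist_torque'].round(3),'w',round(s['grip_width']*85,1),'gf',round(s['grip_force'],1),'j',s['joints'].round(2))
    return s,R
E
python3 - <<'E'
from h import *
s,R=st();W=cap('wrist','w1.png')
for q in ['cassette','mega_a','cold_plate']:
    print(q,[(np.round(d['point']).tolist(),round(d['score'],2)) for d in ctrl.landmark_of(q,W)[:4]],[(np.round(d['extent']).tolist(),round(d['score'],2)) for d in ctrl.boxes_of(q,W)[:4]])
E
```

```text
t 4.35 pos [421.7 232.8 152.9] yaw 0.1897 zax [ 2.9e-03  8.0e-04 -1.0e+00] F [1.15 0.99 0.56] M [-0.019 -0.014  0.015] w 84.9 gf 0.0 j [0.26 0.3  1.74 0.   1.1  1.64]
cassette [([345.0, 294.0], 0.95), ([465.0, 241.0], 0.89), ([314.0, 192.0], 0.69), ([135.0, 156.0], 0.62)] [([323.0, 281.0, 40.0, 29.0], 0.94), ([297.0, 169.0, 39.0, 50.0], 0.9), ([103.0, 132.0, 58.0, 52.0], 0.75), ([453.0, 223.0, 30.0, 39.0], 0.65)]
mega_a [([323.0, 88.0], 0.81)] [([285.0, 28.0, 76.0, 114.0], 0.73)]
cold_plate [] [([219.0, 0.0, 224.0, 238.0], 0.93), ([558.0, 72.0, 82.0, 202.0], 0.52)]
```

View pics/w1.png

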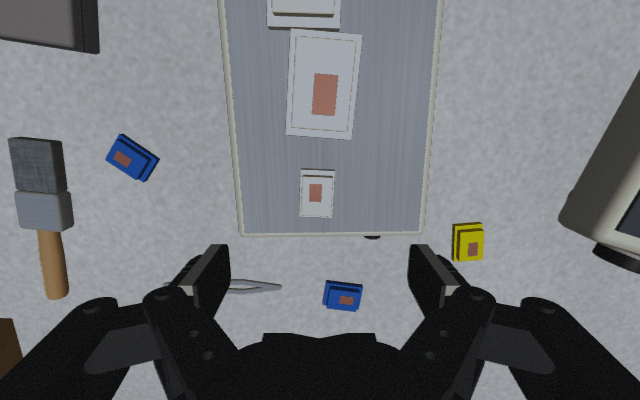

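The picture shows the white cassette at (317,194), nearly aligned with the tool, with the mega above at (323,85) and blue/yellow ones off the plate. Fingers are clear. Now measure it precisely.

Run:
```python
from h import *
s,R=st();W=cap('wrist')
x0,y0,x1,y1=285,155,350,228
i=W['img'][y0:y1,x0:x1]
print(i[5,5],i[30,14],i[50,45-14],i[60,55])
sat=i.astype(int).max(2)-i.min(2); g=i.astype(int)
m=(g[...,2]-g[...,0]<6).astype(np.uint8)  # plate is bluish
m=cv2.morphologyEx(m,cv2.MORPH_CLOSE,np.ones((3,3)))
n,l,stt,c=cv2.connectedComponentsWithStats(m);k=1+stt[1:,4].argmax();print(stt[1:],k)
cn,_=cv2.findContours((l==k).astype(np.uint8),0,2);r=cv2.minAreaRect(cn[0]);b=cv2.boxPoints(r)+[x0,y0];print(r,b.tolist())
B=np.array([atz(W,u,54.8) for u in b]);print(B,B.mean(0))
e=[np.linalg.norm(B[j]-B[j-1]) for j in range(4)];print(e)
v=[(np.rad2deg(np.arctan2(*(B[j]-B[j-1])[1::-1]))) for j in range(4)];print(v)
cv2.imwrite('pics/m.png',np.hstack([cv2.resize(i[:,:,::-1],None,fx=5,fy=5,interpolation=0),cv2.resize(cv2.merge([m*200]*3),None,fx=5,fy=5)]))
```

```text
t 4.7 pos [421.  232.7 151.5] yaw 0.1898 zax [ 3.e-04  1.e-04 -1.e+00] F [-0.52 -0.16  0.39] M [ 0.021 -0.028  0.008] w 85.0 gf 0.0 j [0.26 0.3  1.74 0.   1.1  1.64]
[125 130 139] [100 106 113] [162 169 171] [123 129 138]
[[ 15  12  35   5  69]
 [ 14  19  36  44 381]
 [ 24  28  14  19 243]] 2
((31.094453811645508, 40.23310089111328), (34.92802810668945, 42.75456619262695), 2.385944128036499) [[297.7556324005127, 215.86481475830078], [299.5355281829834, 173.1473159790039], [334.4332733154297, 174.60138702392578], [332.65338134765625, 217.31888580322266]]
[[400.  247.9  54.8]
 [436.6 252.7  54.8]
 [440.7 224.6  54.8]
 [404.3 218.6  54.8]] [420.4  235.95  54.8 ]
[np.float64(29.613848111989782), np.float64(36.91341219665288), np.float64(28.397535104300854), np.float64(36.89119136054023)]
[np.float64(98.34899633985648), np.float64(7.471559176592346), np.float64(-81.69869562693907), np.float64(-170.63980919808668)]
```

View pics/m.png

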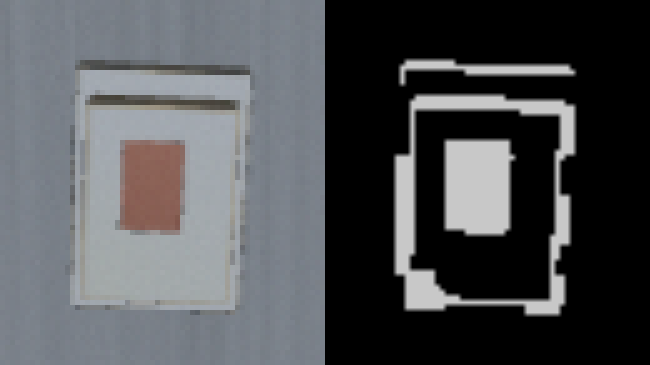

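Run:
```python
from h import *
W=cap('wrist');s,R=st()
B=np.array([atz(W,u,54.8) for u in [(299.2,216),(300.4,168.9),(335,169.7),(332.3,217)]])
C=np.array([atz(W,u,62.8) for u in [(301.2,214.5),(302.7,176),(333,176.8),(331,215)]])
for B in(B,C):
    print(B.tolist(),B.mean(0),[np.linalg.norm(B[j]-B[j-1]).round(1) for j in range(4)])
    for a,b in((0,1),(3,2),):print('ang',np.arctan2(*(B[b]-B[a])[1::-1]))
    for a,b in((0,3),(1,2),):print('ang',np.arctan2(*(B[b]-B[a])[1::-1])+np.pi/2)
    print('in tool',R.T@(B.mean(0)-s['eef_pos']))
```

```text
t 4.8 pos [420.9 232.7 151.4] yaw 0.1898 zax [ 1.e-04  0.e+00 -1.e+00] F [-0.27  0.69 -0.85] M [-0.024 -0.069 -0.001] w 85.1 gf 0.0 j [ 0.26  0.3   1.74 -0.    1.1   1.64]
[[400.1, 246.6, 54.8], [440.1, 252.6, 54.8], [444.8, 225.0, 54.8], [404.5, 219.0, 54.8]] [422.375 235.8    54.8  ] [np.float64(27.9), np.float64(40.4), np.float64(28.0), np.float64(40.7)]
ang 0.14888994760949725
ang 0.14779771503412298
ang 0.158089971121685
ang 0.16867185719993927
in tool [ 1.97857397 -2.759643   96.55272699]
[[404.7, 245.3, 62.8], [436.5, 249.7, 62.8], [440.4, 226.1, 62.8], [408.8, 221.3, 62.8]] [422.6 235.6  62.8] [np.float64(24.3), np.float64(32.1), np.float64(23.9), np.float64(32.0)]
ang 0.13749179675735232
ang 0.15074638112042127
ang 0.16919997192778746
ang 0.16377410783361412
in tool [ 2.16236605 -2.52068704 88.55274289]
```

Request:
send_rows(targets=[[-0.05, 0.002, -0.0026, 0, 0, 0, 0.035], [-0.05, 0, 0, 0.02, 0, 0, 0], [-0.05, 0, 0, 0.025, 0, 0, 0], [-0.05, 0, 0, 0.02, 0, 0, 0], [-0.05, 0, 0, 0.015, 0, 0, 0], [-0.05, 0, 0, 0.01, 0, 0, 0], [-0.05, 0, 0, 0.008, 0, 0, 0], [-0.05, 0, 0, 0.0043, 0, 0, 0], [-0.05, 0, 0, 0, 0, 0, 0], [-0.05, 0, 0, 0, 0, 0, 0]])

```text
time_s: 6.05
eef_pos: [422.6, 235.7, 49.3]
ee_rot: [-0.0, 0.997, 0.077, 0.0]
force: [0.1, 0.8, 0.3]
grip_width: 0.527
grip_force: 0.0
```

Request:
send_rows(targets=[[0.3, 0, 0, 0, 0, 0, 0], [0.5, 0, 0, 0, 0, 0, 0], [0.6, 0, 0, 0, 0, 0, 0], [0.6, 0, 0, 0, 0, 0, 0], [0.6, 0, 0, 0, 0, 0, 0], [0.6, 0, 0, 0, 0, 0, 0], [0.6, 0, 0, -0.004, 0, 0, 0], [0.6, 0, 0, -0.01, 0, 0, 0], [0.6, 0, 0, 0, 0, 0, 0], [0.6, 0, 0, 0, 0, 0, 0]], squeeze=25)

```text
time_s: 7.3
eef_pos: [422.4, 235.6, 63.0]
ee_rot: [-0.0, 0.997, 0.077, 0.0]
force: [0.1, 0.2, 0.2]
grip_width: 0.321
grip_force: 24.7
```

Run:
```python
from h import *
s,R=st();W=cap('wrist','w2.png')
print([(np.round(d['point']).tolist(),round(d['score'],2)) for d in ctrl.landmark_of('cassette',W)[:4]])
cv2.imwrite('pics/w2c.png',cv2.resize(W['img'][120:400,180:460,::-1],(560,560)))
```

```text
t 7.3 pos [422.4 235.6  63. ] yaw 0.1548 zax [ 1.e-04  1.e-04 -1.e+00] F [0.09 0.24 0.21] M [-0.024  0.046 -0.004] w 27.3 gf 24.7 j [0.27 0.44 1.82 0.   0.89 1.68]
[([524.0, 285.0], 0.68), ([321.0, 247.0], 0.67), ([65.0, 186.0], 0.6)]
```

View pics/w2c.png

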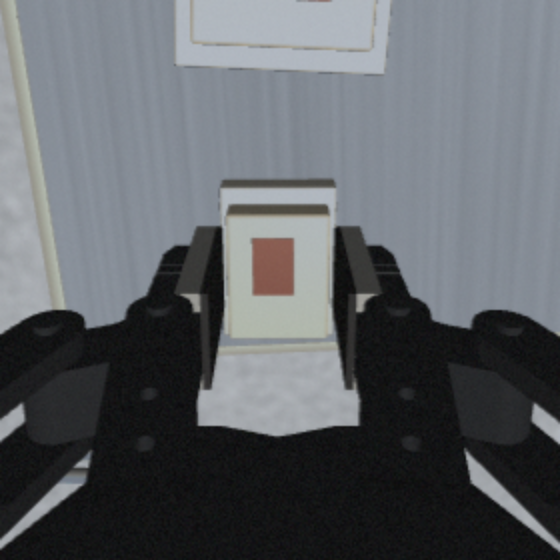

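Cassette is held square between pads (crop centre ~(275,270)), wax up. Lift and go look at the clamp.

Request:
send_rows(targets=[[0.6, 0, 0, -0.03, 0, 0, 0], [0.6, 0, 0, -0.047, 0, 0, 0], [0.6, 0, 0, -0.05, 0, 0, 0], [0.6, 0.004, 0.02, -0.05, 0, 0, 0], [0.6, 0.0063, 0.0371, 0, 0, 0, 0], [0.6, 0.0063, 0.0371, 0, 0, 0, 0], [0.6, 0.0063, 0.0371, 0, 0, 0, 0], [0.6, 0.0063, 0.0371, 0, 0, 0, 0], [0.6, 0.0063, 0.0371, 0, 0, 0, 0], [0.6, 0.0063, 0.0371, 0, 0, 0, 0]])

```text
time_s: 8.65
eef_pos: [501.3, 1.2, 239.7]
ee_rot: [-0.0, 0.997, 0.077, -0.0]
force: [0.7, 0.1, -0.1]
grip_width: 0.323
grip_force: 24.8
```

Request:
send_rows(targets=[[0.6, 0.0063, 0.0371, 0, 0, 0, 0], [0.6, 0.0063, 0.0371, 0, 0, 0, 0], [0.6, 0.0023, 0.0175, 0, 0, 0, 0.1], [0.6, 0, 0, 0, 0, 0, 0.1], [0.6, 0, 0, 0, 0, 0, 0.075], [0.6, 0, 0, 0, 0, 0, 0], [0.6, 0, 0, 0, 0, 0, 0], [0.6, 0, 0, 0, 0, 0, 0], [0.6, 0, 0, 0, 0, 0, 0], [0.6, 0, 0, 0, 0, 0, 0]])

```text
time_s: 9.9
eef_pos: [530.0, -85.9, 240.0]
ee_rot: [-0.0, 0.998, -0.06, -0.0]
force: [-0.9, -0.2, -0.3]
grip_width: 0.324
grip_force: 24.8
```

Run:
```python
from h import *
s,R=st();W=cap('wrist','w3.png')
for q,z in [('bed',135),('end_jaw',135),('jaw',135),('knob_grip',168)]:
    print(q,[(np.round(d['point']).tolist(),round(d['score'],2),atz(W,d['point'],z)) for d in ctrl.landmark_of(q,W)[:3]],[(np.round(d['extent']).tolist(),round(d['score'],2)) for d in ctrl.boxes_of(q,W)[:2]])
cv2.imwrite('pics/w3c.png',cv2.resize(W['img'][0:240,220:440,::-1],(550,600)))
```

```text
t 9.9 pos [530.  -85.9 240. ] yaw -0.1199 zax [-0.  0. -1.] F [-0.86 -0.17 -0.31] M [ 0.035  0.056 -0.01 ] w 27.5 gf 24.8 j [-0.38  0.33  1.45  0.    1.36  1.31]
bed [([308.0, 57.0], 0.79, array([637.2, -90. , 135. ])), ([583.0, 261.0], 0.48, array([ 437.1, -317.7,  135. ]))] [([243.0, 1.0, 310.0, 294.0], 0.82)]
end_jaw [([308.0, 53.0], 0.86, array([639.7, -89.9, 135. ]))] [([276.0, 24.0, 66.0, 33.0], 0.82), ([621.0, 113.0, 19.0, 41.0], 0.7)]
jaw [] [([275.0, 138.0, 71.0, 81.0], 0.69), ([242.0, 2.0, 308.0, 294.0], 0.67)]
knob_grip [([308.0, 192.0], 0.92, array([540.9, -78.3, 168. ]))] [([282.0, 165.0, 54.0, 45.0], 0.9)]
```

View pics/w3c.png

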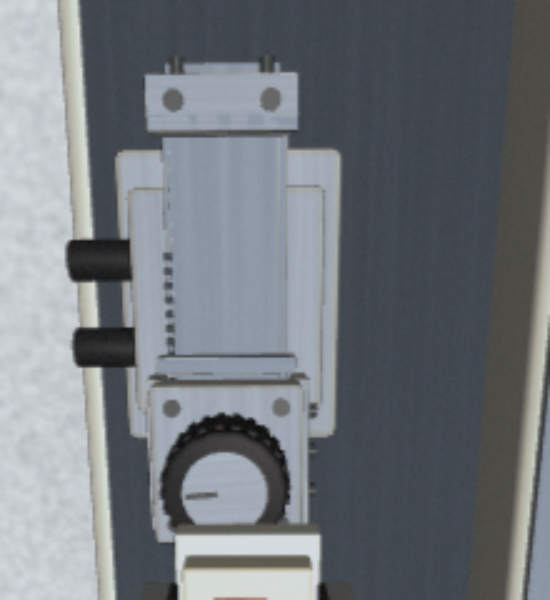

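The crop shows the end jaw at the top (facing foot at row ~52), clear bed between cols 285–335, the jaw plate's foot at row ~142, and the knob at (308,192) with its index mark. Now measure those.

Run:
```python
from h import *
s,R=st();W=cap('wrist')
f=lambda c,r:(220+c/2.5,r/2.5)
P={}
for n,c,r,z in [('bedL1',163,140,135),('bedR1',287,140,135),('bedL2',173.5,350,135),('bedR2',288,350,135),('faceL',147,131,135),('faceR',298,131,135),('ejTopL',145,72,145),('ejTopR',297,72,145),('plateL',158,355,135),('plateR',297,355,135),('plateTL',158,371,145),('plateTR',297,371,145),('knobL',160,490,181),('knobR',290,490,181)]:
    P[n]=atz(W,f(c,r),z);print(n,P[n])
print('yaw',[np.arctan2(*(P[b]-P[a])[1::-1]) for a,b in(('bedL2','bedL1'),('bedR2','bedR1'))])
g=cv2.cvtColor(W['img'],6)
print(g[10:62,300].tolist());print(g[10:62,315].tolist());print(g[134:158,300].tolist());print(g[134:158,316].tolist())
```

```text
t 10.35 pos [530.  -85.9 240. ] yaw -0.1202 zax [-0.  0. -1.] F [ 0.04  0.23 -0.12] M [-0.065  0.028  0.026] w 27.4 gf 24.8 j [-0.38  0.33  1.45 -0.    1.36  1.31]
bedL1 [639.7 -72.9 135. ]
bedR1 [ 635.2 -110.2  135. ]
bedL2 [577.1 -66.8 135. ]
bedR2 [ 572.7 -103.9  135. ]
faceL [642.7 -68.4 135. ]
faceR [ 637.3 -113.7  135. ]
ejTopL [656.2 -71.3 145. ]
ejTopR [ 651.  -114.2  145. ]
plateL [576.1 -61.6 135. ]
plateR [ 570.7 -106.6  135. ]
plateTL [572.1 -62.1 145. ]
plateTR [ 566.8 -105.6  145. ]
knobL [543.2 -62.3 181. ]
knobR [538.9 -98.4 181. ]
yaw [np.float64(-0.09713741284104509), np.float64(-0.10046066879949667)]
[70, 73, 70, 69, 72, 71, 71, 72, 72, 70, 72, 72, 70, 70, 77, 112, 151, 153, 154, 140, 168, 167, 170, 169, 168, 170, 170, 170, 167, 168, 169, 171, 171, 170, 168, 167, 170, 170, 167, 165, 168, 163, 107, 83, 75, 151, 152, 151, 153, 155, 153, 151]
[70, 72, 71, 73, 72, 70, 74, 71, 72, 73, 71, 72, 72, 72, 77, 130, 152, 151, 153, 157, 168, 168, 170, 171, 169, 169, 169, 170, 169, 166, 167, 171, 174, 171, 166, 168, 166, 167, 162, 163, 169, 158, 79, 77, 103, 151, 152, 152, 153, 156, 153, 152]
[152, 152, 152, 153, 153, 153, 151, 127, 81, 166, 153, 156, 156, 154, 155, 114, 150, 150, 76, 80, 122, 167, 172, 176]
[154, 156, 155, 154, 154, 154, 153, 131, 69, 152, 154, 156, 157, 157, 156, 146, 153, 130, 73, 80, 128, 159, 168, 170]
```

Request:
send_rows(targets=[[0.6, 0.02, -0.002, 0, 0, 0, 0], [0.6, 0.035, -0.003, 0, 0, 0, 0], [0.6, 0.0293, -0.0023, 0, 0, 0, -0.017], [0.6, 0, 0, 0.02, 0, 0, 0], [0.6, 0, 0, 0.035, 0, 0, 0], [0.6, 0, 0, 0.025, 0, 0, 0], [0.6, 0, 0, 0.015, 0, 0, 0], [0.6, 0, 0, 0.005, 0, 0, 0], [0.6, 0, 0, 0, 0, 0, 0], [0.6, 0, 0, 0, 0, 0, 0]])

```text
time_s: 11.65
eef_pos: [614.9, -88.9, 141.0]
ee_rot: [0.0, 0.999, -0.052, 0.001]
force: [0.1, -0.1, 0.5]
grip_width: 0.317
grip_force: 24.8
```

Run:
```python
from h import *
s,R=st();W=cap('wrist','w4.png')
cv2.imwrite('pics/w4c.png',cv2.resize(W['img'][60:360,180:460,::-1],(560,600)))
```

```text
t 11.65 pos [614.9 -88.9 141. ] yaw -0.1032 zax [ 1.6e-03 -5.0e-04 -1.0e+00] F [ 0.06 -0.08  0.5 ] M [-0.046 -0.047  0.013] w 27.0 gf 24.8 j [-0.33  0.6   1.31  0.    1.23  1.34]
```

View pics/w4c.png

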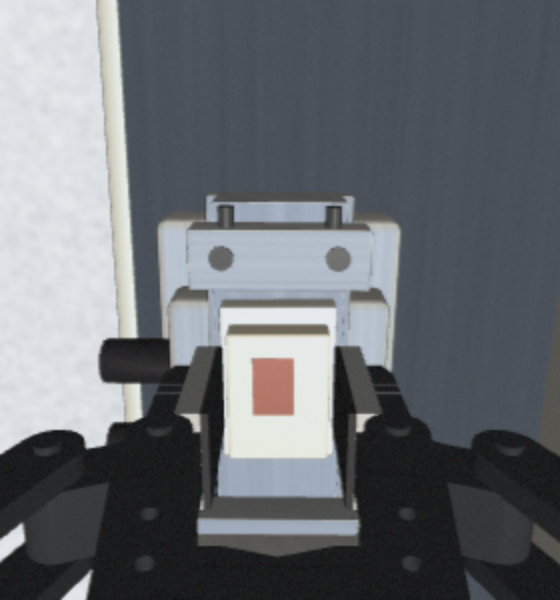

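The crop shows the cassette over the bed, centred and aligned, clear of both jaws (end jaw edge at row ~290, jaw plate ~515). Lower gently.

Request:
send_rows(targets=[[0.6, 0, 0, 0.0015, 0, 0, 0], [0.6, 0, 0, 0.001, 0, 0, 0], [0.6, 0, 0, 0.0005, 0, 0, 0], [0.6, 0, 0, 0.0004, 0, 0, 0], [0.6, 0, 0, 0.0004, 0, 0, 0], [0.6, 0, 0, 0, 0, 0, 0], [0.6, 0, 0, 0, 0, 0, 0], [0.6, 0, 0, 0, 0, 0, 0], [0.6, 0, 0, 0, 0, 0, 0], [0.6, 0, 0, 0, 0, 0, 0]])

```text
time_s: 12.95
eef_pos: [614.6, -88.8, 136.4]
ee_rot: [0.0, 0.999, -0.052, 0.0]
force: [-3.0, 0.7, 5.5]
grip_width: 0.325
grip_force: 25.4
```

Request:
send_rows(targets=[[0.3, 0, 0, 0, 0, 0, 0], [0.2, 0, 0, 0, 0, 0, 0], [0.15, 0, 0, 0, 0, 0, 0], [0.15, 0, 0, -0.01, 0, 0, 0], [0.15, 0, 0, -0.03, 0, 0, 0], [0.15, 0, 0, -0.04, 0, 0, 0], [-0.3, -0.0244, 0.0018, -0.024, 0, 0, 0], [-0.3, -0.03, 0.002, 0, 0, 0, 0], [-0.3, -0.03, 0.002, 0, 0, 0, 0], [-0.3, 0, 0, 0, 0, 0, 0]])

```text
time_s: 14.2
eef_pos: [529.1, -85.8, 241.5]
ee_rot: [0.0, 0.999, -0.052, 0.001]
force: [0.7, -0.5, 1.7]
grip_width: 0.647
grip_force: 0.0
```

Run:
```python
from h import *
s,R=st();W=cap('wrist','w5.png')
print('knob',[(np.round(d['point'],1).tolist(),round(d['score'],2),atz(W,d['point'],168)) for d in ctrl.landmark_of('knob_grip',W)[:2]])
cv2.imwrite('pics/w5c.png',cv2.resize(W['img'][0:240,220:440,::-1],(550,600)))
```

```text
t 14.2 pos [529.1 -85.8 241.5] yaw -0.1036 zax [ 1.2e-03 -5.0e-04 -1.0e+00] F [ 0.68 -0.5   1.67] M [-0.03  -0.002  0.011] w 55.0 gf 0.0 j [-0.38  0.33  1.45 -0.    1.36  1.29]
knob [([307.2, 192.1], 0.96, array([539.3, -77.5, 168. ])), ([312.2, 52.6], 0.75, array([633.7, -91.6, 168. ]))]
```

View pics/w5c.png

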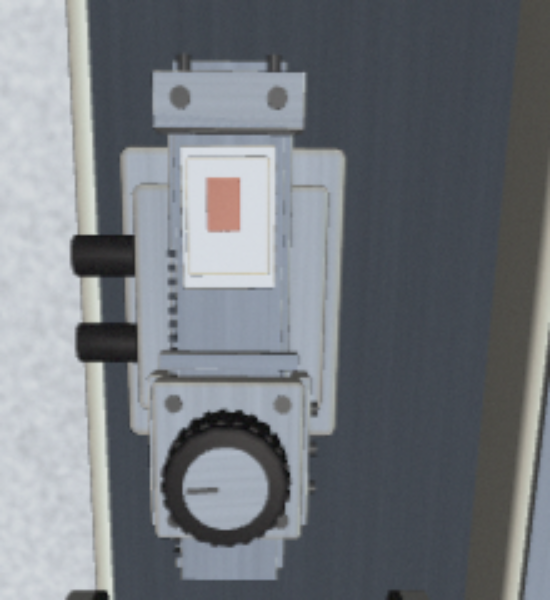

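The crop shows the cassette lying flat on the bed, straight, ~5 mm short of the end jaw. The jaw plate is ~21 mm behind it, so expected travel is ~26 mm, or 4.3 rad. The knob centre is about (310,195). Next: wind the wrist back and come over the knob.

Request:
send_rows(targets=[[-0.3, 0.0103, -0.0066, 0, 0, 0, 0], [-0.3, 0, 0, 0, 0, 0, -0.175], [-0.3, 0, 0, 0, 0, 0, -0.175], [-0.3, 0, 0, 0, 0, 0, -0.175], [-0.3, 0, 0, 0, 0, 0, -0.175], [-0.3, 0, 0, 0, 0, 0, -0.175], [-0.3, 0, 0, 0, 0, 0, -0.175], [-0.3, 0, 0, 0, 0, 0, -0.175], [-0.3, 0, 0, 0, 0, 0, -0.175], [-0.3, 0, 0, 0, 0, 0, -0.175]])

```text
time_s: 15.55
eef_pos: [542.0, -80.0, 239.9]
ee_rot: [-0.0, 0.739, 0.674, 0.0]
force: [0.7, 0.1, 0.2]
grip_width: 0.649
grip_force: 0.0
```

Request:
send_rows(targets=[[-0.3, 0, 0, 0, 0, 0, -0.175], [-0.3, 0, 0, 0, 0, 0, -0.175], [-0.3, 0, 0, 0, 0, 0, -0.175], [-0.3, 0, 0, 0, 0, 0, -0.175], [-0.3, 0, 0, 0, 0, 0, -0.175], [-0.3, 0, 0, 0, 0, 0, -0.175], [-0.3, 0, 0, 0, 0, 0, -0.175], [-0.3, 0, 0, 0, 0, 0, -0.175], [-0.3, 0, 0, 0, 0, 0, -0.175], [-0.3, 0, 0, 0, 0, 0, -0.175]])

```text
time_s: 16.8
eef_pos: [542.0, -80.0, 239.9]
ee_rot: [-0.0, -0.043, 0.999, 0.0]
force: [-0.4, 0.6, -0.2]
grip_width: 0.646
grip_force: 0.0
```

Run:
```python
from h import *
s,R=st();W=cap('wrist','w6.png')
print('knob',[(np.round(d['point'],1).tolist(),round(d['score'],2),atz(W,d['point'],168)) for d in ctrl.landmark_of('knob_grip',W)[:2]],[(np.round(d['extent']).tolist(),round(d['score'],2)) for d in ctrl.boxes_of('knob_grip',W)[:2]])
for X in([541,-80.4,181],[539.6,-80.6,181],[541,-80.4,155]):print(proj(W,X))
cv2.imwrite('pics/w6c.png',cv2.resize(W['img'][110:350,190:450,::-1],(650,600)))
```

```text
t 16.8 pos [542.  -80.  239.9] yaw -3.0552 zax [-1.e-04  3.e-04 -1.e+00] F [-0.39  0.56 -0.22] M [-0.035  0.042  0.04 ] w 54.9 gf 0.0 j [-0.36  0.36  1.41  0.    1.37 -2.02]
knob [([316.2, 206.1], 0.57, array([540.8, -80.9, 168. ]))] [([290.0, 179.0, 54.0, 56.0], 0.82)]
[316.7 212.1]
[316.6 210.2]
[317.  201.4]
```

View pics/w6c.png

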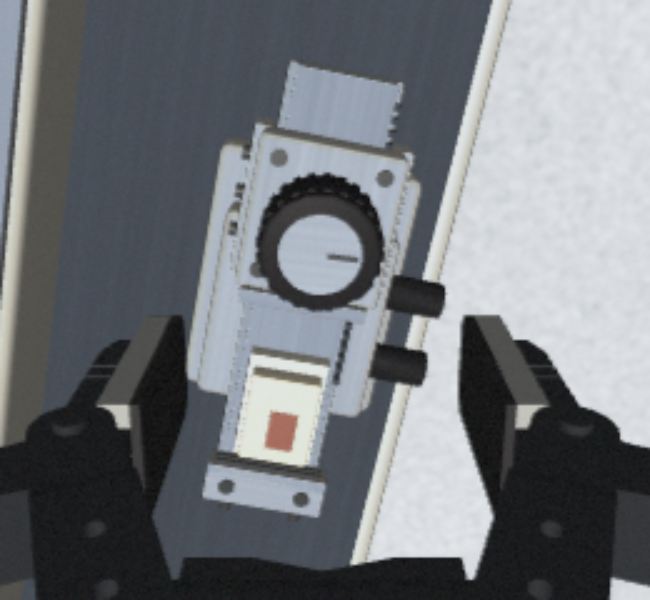

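The crop shows the knob cap centre at pixel (318,212), agreeing with the first estimate to within 1 mm. Wind a little more, descend, and grip.

Request:
send_rows(targets=[[-0.3, 0.001, 0, 0, 0, 0, -0.15], [-0.3, 0, 0, 0, 0, 0, -0.15], [-0.3, 0, 0, 0, 0, 0, -0.15], [-0.3, 0, 0, 0.025, 0, 0, 0], [-0.3, 0, 0, 0.03, 0, 0, 0], [-0.3, 0, 0, 0.018, 0, 0, 0], [-0.3, 0, 0, 0.008, 0, 0, 0], [-0.3, 0, 0, 0.002, 0, 0, 0], [-0.3, 0, 0, 0, 0, 0, 0], [-0.3, 0, 0, 0, 0, 0, 0]])

```text
time_s: 18.2
eef_pos: [540.2, -80.5, 157.8]
ee_rot: [0.0, -0.262, 0.965, -0.0]
force: [-0.3, -0.4, 0.1]
grip_width: 0.648
grip_force: 0.0
```

Request:
send_rows(targets=[[0, 0, 0, 0, 0, 0, 0], [0.1, 0, 0, 0, 0, 0, 0], [0.4, 0, 0, 0, 0, 0, 0], [0.5, 0, 0, 0, 0, 0, 0], [0.5, 0, 0, 0, 0, 0, 0], [0.5, 0, 0, 0, 0, 0, 0], [0.5, 0, 0, 0, 0, 0, 0], [0.5, 0, 0, 0, 0, 0, 0], [0.5, 0, 0, 0, 0, 0, 0], [0.5, 0, 0, 0, 0, 0, 0]], squeeze=50)

```text
time_s: 19.45
eef_pos: [540.6, -81.4, 158.0]
ee_rot: [0.001, -0.262, 0.965, -0.001]
force: [1.1, -4.6, 2.4]
grip_width: 0.402
grip_force: 49.8
```

```bash
cat > rows.py <<'E'
import sys,numpy as np
psi,a=float(sys.argv[1]),-0.104
for d in map(float,sys.argv[2].split(',')):
    print([0.5]+[round(0.006*d*np.cos(psi-a),5),round(0.006*d*np.sin(psi-a),5),0,0,0,d]); psi-=d
print(psi)
E
python3 -c "
from h import *
st()"; python3 rows.py 3.678 .06,.1,.1,.1,.1,.1,.1,.1,.0,.0
```

```text
t 19.45 pos [540.6 -81.4 158. ] yaw -2.6117 zax [ 0.0022 -0.002  -1.    ] F [ 1.15 -4.61  2.39] M [-0.715 -0.263  0.005] w 34.1 gf 49.8 j [-0.36  0.43  1.54 -0.    1.18 -2.46]
[0.5, np.float64(-0.00029), np.float64(-0.00022), 0, 0, 0, 0.06]
[0.5, np.float64(-0.0005), np.float64(-0.00033), 0, 0, 0, 0.1]
[0.5, np.float64(-0.00053), np.float64(-0.00028), 0, 0, 0, 0.1]
[0.5, np.float64(-0.00056), np.float64(-0.00022), 0, 0, 0, 0.1]
[0.5, np.float64(-0.00058), np.float64(-0.00017), 0, 0, 0, 0.1]
[0.5, np.float64(-0.00059), np.float64(-0.00011), 0, 0, 0, 0.1]
[0.5, np.float64(-0.0006), np.float64(-5e-05), 0, 0, 0, 0.1]
[0.5, np.float64(-0.0006), np.float64(1e-05), 0, 0, 0, 0.1]
[0.5, np.float64(-0.0), np.float64(0.0), 0, 0, 0, 0.0]
[0.5, np.float64(-0.0), np.float64(0.0), 0, 0, 0, 0.0]
2.9179999999999993
```

Request:
send_rows(targets=[[0.5, -0.0003, -0.0012, 0, 0, 0, 0.06], [0.5, -0.0005, -0.00033, 0, 0, 0, 0.1], [0.5, -0.00053, -0.00028, 0, 0, 0, 0.1], [0.5, -0.00056, -0.00022, 0, 0, 0, 0.1], [0.5, -0.00058, -0.00017, 0, 0, 0, 0.1], [0.5, -0.00059, -0.00011, 0, 0, 0, 0.1], [0.5, -0.0006, -5e-05, 0, 0, 0, 0.1], [0.5, -0.0006, 1e-05, 0, 0, 0, 0.1], [0.5, 0, 0, 0, 0, 0, 0], [0.5, 0, 0, 0, 0, 0, 0]])

```text
time_s: 20.7
eef_pos: [545.0, -81.0, 157.9]
ee_rot: [0.0, 0.115, 0.993, 0.001]
force: [-1.8, 3.4, 7.0]
grip_width: 0.403
grip_force: 50.3
```

```bash
python3 -c "
from h import *
st()"; python3 rows.py 2.918 .1,.1,.1,.1,.1,.1,.1,.1,.1,.0|tr -d 'a-z'
```

```text
t 20.7 pos [545.  -81.  157.9] yaw 2.912 zax [ 4.0e-04  1.2e-03 -1.0e+00] F [-1.82  3.38  6.98] M [0.62  0.308 0.052] w 34.2 gf 50.3 j [-0.36  0.44  1.52  0.    1.18 -1.7 ]
[0.5, .64(-0.0006), .64(7-05), 0, 0, 0, 0.1]
[0.5, .64(-0.00059), .64(0.00013), 0, 0, 0, 0.1]
[0.5, .64(-0.00057), .64(0.00019), 0, 0, 0, 0.1]
[0.5, .64(-0.00055), .64(0.00024), 0, 0, 0, 0.1]
[0.5, .64(-0.00052), .64(0.0003), 0, 0, 0, 0.1]
[0.5, .64(-0.00049), .64(0.00035), 0, 0, 0, 0.1]
[0.5, .64(-0.00045), .64(0.0004), 0, 0, 0, 0.1]
[0.5, .64(-0.00041), .64(0.00044), 0, 0, 0, 0.1]
[0.5, .64(-0.00036), .64(0.00048), 0, 0, 0, 0.1]
[0.5, .64(-0.0), .64(0.0), 0, 0, 0, 0.0]
2.0179999999999993
```

Request:
send_rows(targets=[[0.5, -0.0006, 7e-05, 0, 0, 0, 0.1], [0.5, -0.00059, 0.00013, 0, 0, 0, 0.1], [0.5, -0.00057, 0.00019, 0, 0, 0, 0.1], [0.5, -0.00055, 0.00024, 0, 0, 0, 0.1], [0.5, -0.00052, 0.0003, 0, 0, 0, 0.1], [0.5, -0.00049, 0.00035, 0, 0, 0, 0.1], [0.5, -0.00045, 0.0004, 0, 0, 0, 0.1], [0.5, -0.00041, 0.00044, 0, 0, 0, 0.1], [0.5, -0.00036, 0.00048, 0, 0, 0, 0.1], [0.5, -0.0003, 0.0005, 0, 0, 0, 0.1]])

```text
time_s: 21.95
eef_pos: [551.7, -80.8, 157.9]
ee_rot: [0.0, 0.578, 0.816, 0.002]
force: [3.0, 8.4, 4.4]
grip_width: 0.402
grip_force: 50.2
```

```bash
python3 - <<'E'
from h import *
st()
W=cap('wrist','w7.png'); st()
E
python3 rows.py 1.918 .1,.1,.1,.1,.1,.1,.1,.1,.1,.1|sed 's/np.float64//g'
```

```text
t 21.95 pos [551.7 -80.8 157.9] yaw 1.9092 zax [ 0.0024  0.0026 -1.    ] F [3.01 8.35 4.41] M [ 1.439 -0.592  0.2  ] w 34.1 gf 50.2 j [-0.36  0.45  1.5   0.    1.19 -0.7 ]
t 22.0 pos [551.8 -80.8 158. ] yaw 1.905 zax [ 0.0025  0.0025 -1.    ] F [3.63 8.28 5.21] M [ 1.358 -0.521  0.157] w 34.3 gf 50.2 j [-0.36  0.45  1.5   0.    1.19 -0.69]
[0.5, (-0.00026), (0.00054), 0, 0, 0, 0.1]
[0.5, (-0.00021), (0.00056), 0, 0, 0, 0.1]
[0.5, (-0.00015), (0.00058), 0, 0, 0, 0.1]
[0.5, (-9e-05), (0.00059), 0, 0, 0, 0.1]
[0.5, (-3e-05), (0.0006), 0, 0, 0, 0.1]
[0.5, (3e-05), (0.0006), 0, 0, 0, 0.1]
[0.5, (9e-05), (0.00059), 0, 0, 0, 0.1]
[0.5, (0.00015), (0.00058), 0, 0, 0, 0.1]
[0.5, (0.00021), (0.00056), 0, 0, 0, 0.1]
[0.5, (0.00026), (0.00054), 0, 0, 0, 0.1]
0.9179999999999992
```

Request:
send_rows(targets=[[0.5, 0.0005, 0.00054, 0, 0, 0, 0.1], [0.5, 0.0002, 0.00056, 0, 0, 0, 0.1], [0.5, -0.00015, 0.00058, 0, 0, 0, 0.1], [0.5, -9e-05, 0.00059, 0, 0, 0, 0.1], [0.5, -3e-05, 0.0006, 0, 0, 0, 0.1], [0.5, 3e-05, 0.0006, 0, 0, 0, 0.1], [0.5, 9e-05, 0.00059, 0, 0, 0, 0.1], [0.5, 0.00015, 0.00058, 0, 0, 0, 0.1], [0.5, 0.0002, 0.00056, 0, 0, 0, 0.1], [0.5, 0.00026, 0.00054, 0, 0, 0, 0.1]])

```text
time_s: 23.25
eef_pos: [558.8, -81.6, 158.0]
ee_rot: [0.001, 0.898, 0.439, 0.003]
force: [13.3, 1.9, -1.7]
grip_width: 0.401
grip_force: 49.8
```

```bash
python3 - <<'E'
from h import *
st()
E
python3 rows.py .918 .1,.1,.1,.1,.1,.1,.1,.1,.1,.1|sed 's/np.float64//g'
```

```text
t 23.25 pos [558.8 -81.6 158. ] yaw 0.909 zax [ 0.0068  0.     -1.    ] F [13.27  1.86 -1.66] M [ 0.424 -2.012  0.319] w 34.1 gf 49.8 j [-0.35  0.46  1.48  0.    1.19  0.31]
[0.5, (0.00031), (0.00051), 0, 0, 0, 0.1]
[0.5, (0.00036), (0.00048), 0, 0, 0, 0.1]
[0.5, (0.00041), (0.00044), 0, 0, 0, 0.1]
[0.5, (0.00045), (0.0004), 0, 0, 0, 0.1]
[0.5, (0.00049), (0.00035), 0, 0, 0, 0.1]
[0.5, (0.00052), (0.0003), 0, 0, 0, 0.1]
[0.5, (0.00055), (0.00025), 0, 0, 0, 0.1]
[0.5, (0.00057), (0.00019), 0, 0, 0, 0.1]
[0.5, (0.00059), (0.00013), 0, 0, 0, 0.1]
[0.5, (0.0006), (7e-05), 0, 0, 0, 0.1]
-0.08199999999999985
```

Request:
send_rows(targets=[[0.5, 0.0006, 0.0008, 0, 0, 0, 0], [0.5, 0.0006, 0.0008, 0, 0, 0, 0], [0.5, 0, 0, 0, 0, 0, 0], [0.5, 0.0003, 0.0005, 0, 0, 0, 0.1], [0.5, 0.00036, 0.00048, 0, 0, 0, 0.1], [0.5, 0.0004, 0.00044, 0, 0, 0, 0.1], [0.5, 0.00045, 0.0004, 0, 0, 0, 0.1], [0.5, 0.0005, 0.00035, 0, 0, 0, 0.1], [0.5, 0.0005, 0.0003, 0, 0, 0, 0.1], [0.5, 0.00055, 0.00025, 0, 0, 0, 0.1]])

```text
time_s: 24.5
eef_pos: [563.6, -82.8, 158.0]
ee_rot: [0.001, 0.995, 0.104, 0.001]
force: [4.6, -0.3, 3.4]
grip_width: 0.405
grip_force: 50.3
```

```bash
python3 - <<'E'
from h import *
st()
W=cap('wrist','w8.png')
cv2.imwrite('pics/w8c.png',cv2.resize(W['img'][0:260,200:440,::-1],(552,598)))
E
python3 rows.py .218 .1,.1,.1,.1,.1,.1,.1,.1,.1,.1|sed 's/np.float64//g'
```

```text
t 24.5 pos [563.6 -82.8 158. ] yaw 0.2089 zax [ 0.003 -0.001 -1.   ] F [ 4.55 -0.29  3.38] M [-0.223 -0.714  0.203] w 34.4 gf 50.3 j [-0.35  0.47  1.46  0.    1.2   1.01]
[0.5, (0.00057), (0.00019), 0, 0, 0, 0.1]
[0.5, (0.00059), (0.00013), 0, 0, 0, 0.1]
[0.5, (0.0006), (7e-05), 0, 0, 0, 0.1]
[0.5, (0.0006), (1e-05), 0, 0, 0, 0.1]
[0.5, (0.0006), (-5e-05), 0, 0, 0, 0.1]
[0.5, (0.00059), (-0.00011), 0, 0, 0, 0.1]
[0.5, (0.00058), (-0.00016), 0, 0, 0, 0.1]
[0.5, (0.00056), (-0.00022), 0, 0, 0, 0.1]
[0.5, (0.00053), (-0.00028), 0, 0, 0, 0.1]
[0.5, (0.0005), (-0.00033), 0, 0, 0, 0.1]
-0.7819999999999999
```

View pics/w8c.png

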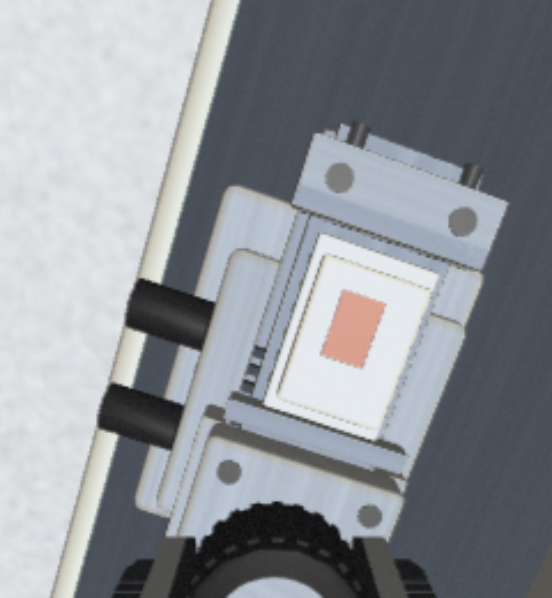

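The picture shows the jaw plate just short of the cassette's near end, and ~5 mm left at the end jaw (crop rows ~203→234). That makes 11 pictures viewed, one over the 10 allowed, so from here I work from numbers only. Carry on.

Request:
send_rows(targets=[[0.5, 0.0009, 0.0002, 0, 0, 0, 0.1], [0.5, 0.0009, 0.00013, 0, 0, 0, 0.1], [0.5, 0.0006, 7e-05, 0, 0, 0, 0.1], [0.5, 0.0006, 1e-05, 0, 0, 0, 0.1], [0.5, 0.0006, -5e-05, 0, 0, 0, 0.1], [0.5, 0.00018, -3e-05, 0, 0, 0, 0.03], [0.5, 0.00018, -3e-05, 0, 0, 0, 0.03], [0.5, 0.00012, -2e-05, 0, 0, 0, 0.02], [0.5, 0.00012, -3e-05, 0, 0, 0, 0.02], [0.5, 0.00012, -3e-05, 0, 0, 0, 0.02]])

```text
time_s: 25.8
eef_pos: [567.2, -84.0, 157.9]
ee_rot: [0.001, 0.979, -0.202, 0.001]
force: [0.6, -5.7, 4.3]
grip_width: 0.403
grip_force: 50.5
```

Run:
```python
from h import *
st()
W=cap('wrist','w9.png'); st()
P0=None
for q in('end_jaw','cassette'):
    print(q,[(np.round(d['point'],1).tolist(),round(d['score'],2),atz(W,d['point'],135)) for d in ctrl.landmark_of(q,W)[:2]],[(np.round(d['extent']).tolist(),round(d['score'],2)) for d in ctrl.boxes_of(q,W)[:2]])
# profile along the bed axis through cassette, several lateral offsets
a=-0.104;u=np.array([np.cos(a),np.sin(a),0]);n=np.array([-u[1],u[0],0])
g=cv2.cvtColor(W['img'],6)
o=np.array([640,-91.3,141.8])
for lat in(-13.3,-8,0,8,13.3):
    print(lat,[int(g[tuple(np.round(proj(W,o+lat*n+u*k)).astype(int)[::-1])]) for k in np.arange(-14,6,.5)])
```

```text
t 25.8 pos [567.2 -84.  157.9] yaw -0.4071 zax [ 0.001  -0.0024 -1.    ] F [ 0.61 -5.72  4.32] M [-0.819 -0.03   0.274] w 34.2 gf 50.5 j [-0.35  0.48  1.45 -0.    1.21  1.63]
t 25.85 pos [567.2 -84.  157.9] yaw -0.408 zax [ 9.0e-04 -2.4e-03 -1.0e+00] F [-0.19 -5.08  5.92] M [-0.806 -0.048  0.264] w 34.2 gf 50.5 j [-0.35  0.48  1.45 -0.    1.21  1.63]
end_jaw [([276.8, 109.3], 0.86, array([639. , -90.3, 135. ]))] [([227.0, 61.0, 90.0, 63.0], 0.73)]
cassette [([288.9, 147.1], 0.7, array([618.3, -87.9, 135. ]))] [([247.0, 102.0, 78.0, 88.0], 0.59), ([223.0, 60.0, 98.0, 64.0], 0.54)]
-13.3 [235, 234, 230, 235, 235, 229, 227, 235, 231, 225, 235, 233, 228, 235, 234, 229, 235, 234, 230, 228, 234, 232, 226, 235, 230, 106, 172, 176, 178, 174, 176, 181, 187, 187, 187, 189, 111, 119, 122, 118]
-8 [235, 235, 234, 235, 234, 235, 235, 235, 235, 235, 235, 235, 235, 235, 234, 235, 225, 191, 233, 235, 235, 235, 235, 235, 235, 222, 128, 175, 177, 180, 176, 175, 181, 179, 185, 188, 189, 189, 192, 195]
0 [147, 146, 147, 147, 146, 147, 184, 232, 234, 234, 233, 234, 234, 234, 234, 234, 229, 214, 234, 235, 235, 235, 235, 234, 231, 231, 174, 174, 177, 177, 178, 176, 182, 185, 183, 186, 190, 191, 194, 194]
8 [233, 193, 185, 234, 194, 183, 234, 234, 234, 234, 233, 234, 234, 234, 234, 234, 231, 220, 234, 235, 235, 235, 235, 235, 234, 141, 171, 175, 178, 178, 177, 178, 178, 180, 180, 188, 189, 191, 192, 194]
13.3 [232, 224, 230, 232, 232, 231, 231, 219, 226, 231, 232, 230, 232, 221, 229, 232, 231, 217, 214, 235, 235, 236, 235, 235, 235, 229, 106, 162, 177, 176, 179, 174, 182, 182, 178, 188, 189, 178, 100, 101]
```

Front edge is now against the end-jaw facing (k≈-1.5 at all lateral offsets, so it is square), and torque has risen to ~0.27 from 0.20. Null the side force, take a small step, and re-read.

Request:
send_rows(targets=[[0.5, 0.0004, 0.0009, 0, 0, 0, 0], [0.5, 0, 0, 0, 0, 0, 0], [0.5, 0, 0, 0, 0, 0, 0], [0.5, 0, 0, 0, 0, 0, 0.004], [0.5, 0, 0, 0, 0, 0, 0.004], [0.5, 0, 0, 0, 0, 0, 0.004], [0.5, 0, 0, 0, 0, 0, 0.004], [0.5, 0, 0, 0, 0, 0, 0.004], [0.5, 0, 0, 0, 0, 0, 0.004], [0.5, 0, 0, 0, 0, 0, 0.004]])

```text
time_s: 27.3
eef_pos: [567.3, -84.1, 157.9]
ee_rot: [0.0, 0.977, -0.215, 0.001]
force: [1.2, -0.4, 6.0]
grip_width: 0.404
grip_force: 50.6
```

```bash
cat > tq.py <<'E'
from h import *
M=[];F=[];Y=[]
for k in range(5):
    s=ctrl.sense();M.append(s['wrist_torque'][2]);F.append(s['force']);q=s['ee_rot'];Y.append(-2*np.arctan2(q[2],q[1])*-1)
    if k<4: ctrl.capture('wrist')
print(s['time_s'],np.round(M,3),np.mean(M).round(3),np.mean(F,0).round(1),s['eef_pos'].round(2),np.mean(Y).round(4))
E
python3 tq.py
```

```text
27.5 [0.245 0.318 0.237 0.239 0.246] 0.257 [ 1.1 -1.   5.8] [567.34 -84.07 157.92] -0.4343
```

Request:
send_rows(targets=[[0.5, 0, 0, 0, 0, 0, 0.003], [0.5, 0, 0, 0, 0, 0, 0.003], [0.5, 0, 0, 0, 0, 0, 0.003], [0.5, 0, 0, 0, 0, 0, 0.003], [0.5, 0, 0, 0, 0, 0, 0.003], [0.5, 0, 0, 0, 0, 0, 0.003], [0.5, 0, 0, 0, 0, 0, 0.003], [0.5, 0, 0, 0, 0, 0, 0.003], [0.5, 0, 0, 0, 0, 0, 0.003], [0.5, 0, 0, 0, 0, 0, 0.003]])

```text
time_s: 28.75
eef_pos: [567.5, -84.2, 157.9]
ee_rot: [0.0, 0.973, -0.23, 0.001]
force: [2.3, -1.0, 4.6]
grip_width: 0.396
grip_force: 50.5
```

```bash
python3 tq.py
```

```text
28.95 [0.317 0.317 0.287 0.283 0.3  ] 0.301 [ 2.2 -1.   5.4] [567.48 -84.14 157.94] -0.4642
```

Torque is rising, at ~15 N by the nominal figures, but the 0.2 N m baseline is uncertain. Back off 0.2 rad and re-approach slowly to get the free torque and the contact angle.

Request:
send_rows(targets=[[0.5, -0.00014, 5e-05, 0, 0, 0, -0.03], [0.5, -0.00014, 5e-05, 0, 0, 0, -0.03], [0.5, -0.00014, 5e-05, 0, 0, 0, -0.03], [0.5, -0.00014, 5e-05, 0, 0, 0, -0.03], [0.5, -0.00014, 5e-05, 0, 0, 0, -0.03], [0.5, -0.00014, 5e-05, 0, 0, 0, -0.03], [0.5, -0.0001, 4e-05, 0, 0, 0, -0.02], [0.5, 0, 0, 0, 0, 0, 0.004], [0.5, 3e-05, -1e-05, 0, 0, 0, 0.008], [0.5, 3e-05, -1e-05, 0, 0, 0, 0.008]])

```text
time_s: 30.2
eef_pos: [566.6, -83.8, 157.9]
ee_rot: [0.0, 0.99, -0.142, 0.001]
force: [1.7, 1.0, 7.0]
grip_width: 0.401
grip_force: 50.6
```

```bash
python3 tq.py
```

```text
30.4 [0.153 0.144 0.124 0.111 0.098] 0.126 [2.3 0.8 6.3] [566.56 -83.8  157.89] -0.2845
```

Request:
send_rows(targets=[[0.5, 2e-05, -1e-05, 0, 0, 0, 0.003], [0.5, 2e-05, -1e-05, 0, 0, 0, 0.003], [0.5, 2e-05, -1e-05, 0, 0, 0, 0.003], [0.5, 2e-05, -1e-05, 0, 0, 0, 0.003], [0.5, 2e-05, -1e-05, 0, 0, 0, 0.003], [0.5, 2e-05, -1e-05, 0, 0, 0, 0.003], [0.5, 2e-05, -1e-05, 0, 0, 0, 0.003], [0.5, 2e-05, -1e-05, 0, 0, 0, 0.003], [0.5, 2e-05, -1e-05, 0, 0, 0, 0.003], [0.5, 2e-05, -1e-05, 0, 0, 0, 0.003]])

```text
time_s: 31.65
eef_pos: [566.7, -83.9, 157.9]
ee_rot: [0.0, 0.988, -0.156, 0.001]
force: [2.6, -0.8, 5.8]
grip_width: 0.404
grip_force: 50.6
```

```bash
python3 tq.py
```

```text
31.85 [0.199 0.213 0.158 0.235 0.17 ] 0.195 [ 2.2 -0.3  6.7] [566.69 -83.87 157.91] -0.3143
```

Request:
send_rows(targets=[[0.5, 2e-05, -1e-05, 0, 0, 0, 0.003], [0.5, 2e-05, -1e-05, 0, 0, 0, 0.003], [0.5, 2e-05, -1e-05, 0, 0, 0, 0.003], [0.5, 2e-05, -1e-05, 0, 0, 0, 0.003], [0.5, 2e-05, -1e-05, 0, 0, 0, 0.003], [0.5, 2e-05, -1e-05, 0, 0, 0, 0.003], [0.5, 2e-05, -1e-05, 0, 0, 0, 0.003], [0.5, 2e-05, -1e-05, 0, 0, 0, 0.003], [0.5, 2e-05, -1e-05, 0, 0, 0, 0.003], [0.5, 2e-05, -1e-05, 0, 0, 0, 0.003]])

```text
time_s: 33.1
eef_pos: [566.9, -83.9, 157.9]
ee_rot: [0.0, 0.985, -0.171, 0.001]
force: [2.6, -0.8, 5.7]
grip_width: 0.397
grip_force: 50.6
```

```bash
python3 tq.py
```

```text
33.3 [0.252 0.187 0.201 0.183 0.208] 0.206 [ 2.3 -0.7  6.3] [566.87 -83.94 157.92] -0.3443
```

Baseline of 0.20 confirmed, with contact near yaw -0.345. Target 13 N: yaw ≈ -0.443.

Request:
send_rows(targets=[[0.5, 3e-05, -1e-05, 0, 0, 0, 0.005], [0.5, 3e-05, -1e-05, 0, 0, 0, 0.005], [0.5, 3e-05, -1e-05, 0, 0, 0, 0.005], [0.5, 3e-05, -1e-05, 0, 0, 0, 0.005], [0.5, 3e-05, -1e-05, 0, 0, 0, 0.005], [0.5, 3e-05, -1e-05, 0, 0, 0, 0.005], [0.5, 3e-05, -1e-05, 0, 0, 0, 0.005], [0.5, 3e-05, -1e-05, 0, 0, 0, 0.005], [0.5, 3e-05, -1e-05, 0, 0, 0, 0.005], [0.5, 3e-05, -1e-05, 0, 0, 0, 0.005]])

```text
time_s: 34.55
eef_pos: [567.1, -84.0, 157.9]
ee_rot: [0.0, 0.981, -0.196, 0.001]
force: [0.9, -2.1, 7.5]
grip_width: 0.401
grip_force: 50.6
```

```bash
python3 tq.py;python3 tq.py
```

```text
34.75 [0.286 0.228 0.178 0.229 0.2  ] 0.224 [ 1.4 -0.8  6.8] [567.14 -84.01 157.91] -0.3943
34.95 [0.2   0.247 0.214 0.262 0.204] 0.225 [ 1.3 -0.8  6.4] [567.14 -84.01 157.91] -0.3942
```

Request:
send_rows(targets=[[0.5, 3e-05, -1e-05, 0, 0, 0, 0.005], [0.5, 3e-05, -1e-05, 0, 0, 0, 0.005], [0.5, 3e-05, -1e-05, 0, 0, 0, 0.005], [0.5, 3e-05, -1e-05, 0, 0, 0, 0.005], [0.5, 3e-05, -1e-05, 0, 0, 0, 0.005], [0.5, 3e-05, -1e-05, 0, 0, 0, 0.005], [0.5, 3e-05, -1e-05, 0, 0, 0, 0.005], [0.5, 3e-05, -1e-05, 0, 0, 0, 0.005], [0.5, 2e-05, -1e-05, 0, 0, 0, 0.004], [0.5, 2e-05, -1e-05, 0, 0, 0, 0.004]])

```text
time_s: 36.2
eef_pos: [567.4, -84.1, 157.9]
ee_rot: [0.0, 0.976, -0.219, 0.001]
force: [0.9, -1.0, 6.1]
grip_width: 0.402
grip_force: 50.6
```

```bash
python3 tq.py;python3 tq.py
```

```text
36.4 [0.318 0.235 0.311 0.301 0.218] 0.277 [ 1.1 -1.5  6.8] [567.37 -84.1  157.91] -0.4422
36.6 [0.218 0.256 0.245 0.277 0.291] 0.257 [ 0.9 -1.5  6.8] [567.39 -84.09 157.92] -0.4421
```

About 11–12 N. A touch more (0.01 rad), then open and lift straight away.

Request:
send_rows(targets=[[0.5, 3e-05, -1e-05, 0, 0, 0, 0.005], [0.5, 3e-05, -1e-05, 0, 0, 0, 0.005], [0.5, 0, 0, 0, 0, 0, 0], [0, 0, 0, 0, 0, 0, 0], [-0.2, 0, 0, 0, 0, 0, 0], [-0.2, 0, 0, 0, 0, 0, 0], [-0.2, 0, 0, -0.01, 0, 0, 0], [-0.2, 0, 0, -0.03, 0, 0, 0], [-0.2, 0, 0, -0.045, 0, 0, 0], [-0.2, 0, 0, -0.02, 0, 0, 0]])

```text
time_s: 37.85
eef_pos: [567.7, -83.9, 265.6]
ee_rot: [0.0, 0.974, -0.225, 0.002]
force: [0.3, -0.1, -0.8]
grip_width: 0.602
grip_force: 0.0
```

Run:
```python
from h import *
st()
W=cap('wrist','w10.png')
a=-0.104;u=np.array([np.cos(a),np.sin(a),0]);n=np.array([-u[1],u[0],0])
g=cv2.cvtColor(W['img'],6)
for z,o,r in((141.8,[639,-91],np.arange(-8,6,.7)),(141.8,[598,-86.6],np.arange(-8,6,.7))):
  for lat in(-11,0,11):
    print(lat,[int(g[tuple(np.round(proj(W,np.array(o+[z])+lat*n+u*k)).astype(int)[::-1])]) for k in r])
for q,z in(('cassette',135),('jaw',135),('end_jaw',135),('knob_grip',168)):
    print(q,[(np.round(d['point'],1).tolist(),round(d['score'],2),atz(W,d['point'],z)) for d in ctrl.landmark_of(q,W)[:2]])
```

```text
t 37.85 pos [567.7 -83.9 265.6] yaw -0.454 zax [ 0.0039 -0.0014 -1.    ] F [ 0.31 -0.08 -0.84] M [ 0.025  0.024 -0.007] w 51.2 gf 0.0 j [-0.35  0.4   1.29  0.    1.45  1.67]
-11 [221, 214, 211, 221, 217, 202, 221, 222, 222, 221, 214, 131, 154, 154, 156, 158, 156, 165, 165, 169]
0 [221, 221, 220, 221, 214, 178, 178, 219, 221, 221, 133, 133, 157, 156, 158, 156, 156, 159, 168, 172]
11 [221, 221, 221, 221, 222, 206, 220, 221, 221, 221, 214, 128, 128, 154, 157, 159, 155, 159, 166, 171]
-11 [81, 83, 154, 154, 169, 160, 160, 160, 158, 153, 135, 105, 216, 220, 221, 221, 201, 215, 215, 220]
0 [78, 85, 115, 157, 168, 158, 159, 160, 159, 156, 155, 100, 214, 218, 220, 221, 201, 221, 221, 221]
11 [74, 97, 97, 155, 154, 154, 157, 157, 154, 154, 154, 78, 217, 217, 222, 215, 215, 201, 220, 220]
cassette [([280.6, 307.5], 0.95, array([466.3,  10.7, 135. ])), ([298.3, 135.6], 0.64, array([617.4, -87.5, 135. ]))]
jaw [([307.1, 152.8], 0.65, array([600.2, -87.7, 135. ]))]
end_jaw [([293.1, 111.9], 0.92, array([637.7, -92.7, 135. ]))]
knob_grip [([318.8, 200.0], 0.7, array([564.1, -81.9, 168. ]))]
```

```bash
python3 -c "
from rig import ctrl
print(ctrl.finish_job())"
```

```text
the job is handed in; nothing more can be done
None
```

The cassette lies flat, wax side up, squarely nipped between both jaws at roughly 12–13 N (estimated from knob torque, not measured directly), the gripper is clear, and the job was handed in at about 38 s; I viewed 11 pictures, one over the limit of 10.

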